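Set up the marking station: mark under the needle, throttle valve two turns open

ROBOT

A 7-joint arm with a two-finger parallel gripper is mounted at the origin on the work surface. World frame = base frame: x ahead of the robot, y to its left, z up, the work surface at z = 0. Lengths are in mm, angles in rad, forces in N, time in s.
With the tool pointing down it reaches from about 400 to 875 mm from the base axis. Payload 6.5 kg.
Tool frame: the origin (TCP) lies midway between the tips of the shut fingers; the grasp point (between the pads) lies bot.grasp_offset behind it (bot.grasp_offset is the distance from the TCP to the grasp point, in mm); z points along the fingers, y is the direction in which the jaws open and shut (so a half turn about z gives the same grasp; the last joint's range is limited). The gripper opens to 85 mm and grips with 20 to 120 N. Pads are 22 mm wide; open, the fingers measure 114 mm over their backs; the gripper's body (76 mm by 85 mm) begins 54 mm behind the grasp point. The pads swing forward as they close: fully open they stand 13 mm farther back than shut.
Start: joints at [-1.269, 0.536, -0.004, 1.538, 0.003, 1.067, -0.071], TCP at [233.711, 606.522, 231.29] pointing down, gripper open.
Joint ranges: [-2.7, 2.7], [-0.37, 2.16], [-1.27, 1.26], [0.24, 2.4], [-1.31, 4.45], [0.19, 1.91], [-2.76, 2.76]. Speed limits (rad/s): [2.39, 2.39, 3.14, 3.14, 3.14, 3.14, 3.14].

INTERFACE

Orientations are given as a rotation vector (axis times angle).
In Python, from bench import bot gives the robot as it stands.
- The arm moves only by the tool carry_out, never from a script. Its argument "deltas" is a list of rows, each an object of numbers: "ax", "ay", "az": the turn, a rotation vector about the world's x, y, z in degrees; "tx", "ty", "tz": the shift along the world's x, y, z in m; "claw": the gripper's target within -1 to 1 (shut at 1, half-way at 0, fully open at -1). In form: [{"ax": .., "ay": .., "az": .., "tx": .., "ty": .., "tz": .., "claw": ..}, ...]. A call has exactly 8 rows; each row shifts and turns the commanded pose from where the row before left it; what a row does not reach is not made up. A row lasts 1/12 s, in which the tool goes at most 41.7 mm and 7.16 degrees, less where a joint would pass 70% of its speed; a pose out of reach is approached as far as the arm can. A call with a gripper value outside its range is refused whole. The fingers move at their own pace and stop on an object; "squeeze" is the grip in N (left out, the last holds). Time passes only in rows, so rows that do not move let the fingers close, or fill a call up. It gives the time, the measured TCP pose, the force and the opening at its end, in the units of the state.
- bot.state(): the state, without advancing time (a new reading comes with each control period).
- bot.grab_frame(name): name is "scene" or "top" or "wrist"; returns a dict with "pixels" (420x560x3 uint8, red, green, blue), "depth" (420x560 float32, mm along the optical axis (not along the pixel's ray), 0 where there is no reading), "fx", "fy", "cx", "cy" (pixels), "xyz" and "rotation" of the camera in the world. Camera axes: x right, y down, z forward; pixel columns grow to the right and rows downward; lengths in mm; the calibration is good to about 2 mm. A picture is of the moment at which its call begins.
- bot.sign_off(): hands the job in, once; it reports no verdict.
The state is a dict: "time": time; "q": joint angles; "dq": joint speeds; "joint_torque": joint torques, N m; "eef_pos": TCP position; "eef_rot": TCP orientation; "ft_force": force on the tool from outside, world axes, zero at the start; "torque": the same for the moment, N m; "grip_width": finger opening in mm.
Only numpy, scipy, OpenCV 4.12 (cv2) and the standard library are available. Lean on these libraries where they do the work, as an engineer would, in place of code of your own. Each camera call takes 0.05 s, during which the arm holds its last target. There are 200 camera calls.

TASK

Set up the marking station on the lab bench. First slide the carriage by its grip post until the centre of the scribed ring on the work plate sits right under the fixed needle, and leave it there; then take the throttle valve's handwheel by its upright handle, close the valve fully to its stop (clockwise from above), and back it off exactly two full turns. Finish while still holding that handle in the gripper, with the wheel at rest; do not disturb the mug, the multimeter or the relay.

Things in the scene. Friction and masses are not known exactly. Their poses are not given: they have to be found in the camera images.
- station: fixed aluminium base plate of the marking station, 220 x 330 x 12 mm, with two steel guide rods along its y; origin on the table near its middle (the plate spans x -90..+130, y -165..+165 mm). Its y axis is the only direction in which the carriage slides. Above the table the top of the grip post is at 94 mm, the top of the needle's arm at 138 mm
- grip_post (a point): centre (half-way up) of the carriage's upright round steel grip post, 20 mm diameter, 55 mm tall, standing on the black carriage (90 mm wide along the sliding direction) whose top is 27.5 mm below this point. It is rigid with the carriage and the mark: all move together along the station's y, total range 220 mm, 110 mm to either side of the plate's middle. The carriage has about 3 N of friction and stays where it is left
- mark (a point): centre of the scribed dark ring (13 mm diameter, with a cross through it) on the top face of the aluminium work plate (70 x 70 mm) bolted to the carriage; it lies 73 mm from the grip post along the station's +x
- needle_tip (a point): point of the fixed steel marking needle, pointing straight down 13 mm above the work plate; it hangs from the end of a slim grey arm that runs to a column 90 mm further along the station's +x and 55 mm along its +y, beyond the carriage; where the whole stand is bolted along the station's y varies. The mark passes exactly under it somewhere along the slide
- valve (a joint): turn of the throttle valve's handwheel in rad about its vertical stem: 0 = closed, at the hard stop; grows as the valve opens (counter-clockwise seen from above), counted over full turns (6.283 = one turn open, 25.13 = far end). Stays where it is left; turning it takes about 0.12 N m (2.5 N at the handle)
- wheel_axis (a point): point on the vertical axis of the handwheel, at the height of the handle's centre. The wheel is an aluminium three-spoke wheel, 112 mm over its rim, rim top 27.5 mm below this point; it does not rise or sink as it turns
- handle: upright black cylindrical handle on the wheel's rim, 20 mm diameter, 50 mm tall; origin at its centre (half-way up), 50 mm from the wheel's axis. It spins freely about its own vertical axis, so a hand holding it can follow the circle without turning; it moves round with the wheel by the same angle as the joint
- mug: white mug with a handle, 76 mm diameter, 85 mm tall, bystander; origin under its centre
- multimeter: black multimeter lying flat, 150 x 75 x 42 mm, bystander; origin under its centre
- relay: grey relay module, 90 x 36 x 60 mm, bystander; origin under its centre
Not all that is in view belongs to the job. What is shaped like the part that bears valve but pink is not meant.

How it is judged (in metres and radians):
On the way, in this order (a step that is already met when the one before it is completed fails the run):
1. the mark is under the needle and stays there (horizontal distance between mark and needle_tip below 0.005 m), for 0.4 s.
2. the valve is closed to its stop (value of joint valve below 0.1 rad), for 0.2 s.
At the end, for the whole second after the job is handed in: The valve stands two turns open from its stop (12.57 rad, within 0.2 rad) and at rest, the mark lies within 5 mm (horizontally) of the needle tip, and the fingers still hold the handle: contact force above 1 N with the grasp point within 35 mm of the handle's centre (value of joint valve between 12.366 and 12.766 rad and velocity of joint valve between -0.05 and 0.05 rad/s and horizontal distance between mark and needle_tip below 0.005 m and contact force between the fingers and handle above 1 N and distance between the grasp point and handle below 0.035 m); the arm keeps its last pose, push and grip.
It fails at once if a bystander is moved by more than 20 mm (distance of any of mug, multimeter, relay from where it was at the start of the episode above 0.02 m).
It also fails if it takes over 72 s, if anything falls off the work surface, if the arm or the gripper's body presses on something with over 40 N, if the wrist force passes 120 N, or if a joint passes its speed limit or range.

## Working session

There is one attempt and no reset: what is moved stays moved. The work goes in short steps, Python scripts to look and compute and a tool call to move; the robot and the scene stay as the last step left them, time stands still between calls to the robot, and variables do not carry over. Pictures are saved under pics/ and viewed, about 8 in all and at most 12, crops included, and the job is handed in when it is done.

Besides the shell and the picture viewer there is one more tool, called by a JSON object that holds its "method" and its "body", one argument or row to a line. carry_out: Moves the arm, as the interface text tells. Its arguments: {"type":"object","properties":{"deltas":{"type":"array","items":{"type":"object","properties":{"ax":{"type":"number"},"ay":{"type":"number"},"az":{"type":"number"},"tx":{"type":"number"},"ty":{"type":"number"},"tz":{"type":"number"},"claw":{"type":"number"}}}},"squeeze":{"type":"number"}},"required":["deltas"]}

```bash
mkdir -p pics; ls; cat > h.py <<'E'
from bench import bot
import numpy as np, cv2
def snap(n,f):
    d=bot.grab_frame(n); np.savez('pics/'+f+'.npz',**d); cv2.imwrite('pics/'+f+'.png',d['pixels'][...,::-1]); return d
def world(d):
    v,u=np.mgrid[:420,:560]; z=d['depth']
    p=np.stack([(u-d['cx'])/d['fx']*z,(v-d['cy'])/d['fy']*z,z],-1)
    return p@np.array(d['rotation']).T+np.array(d['xyz'])
E
python3 - <<'E'
from h import *
a=snap('top','t0');b=snap('scene','s0')
for d in(a,b): print(d['xyz'],d['rotation'],d['fx'],d['cx'],d['cy'])
print(bot.state(),bot.grasp_offset)
E
```

```text
pics
[ 432.29333653  141.23553717 1412.19003316] [-2.14574886  2.13931941 -0.16734502] 465.8080254730964 283.70522013488846 212.8871432534178
[1252.58360495 -113.66521243 1145.79318711] [-2.1475052  -1.49586141  0.43537668] 411.83795794754997 277.45581729922276 208.99970523001107
{'time': 0.1, 'q': array([-1.26922071,  0.53712188, -0.00444426,  1.53877857,  0.00257832,
        1.06729926, -0.07120855]), 'dq': array([-0.00071619, -0.00203327, -0.00223   , -0.00269188, -0.00044011,
       -0.00083708,  0.00063728]), 'joint_torque': array([ 2.03792290e-03, -5.84559488e+01,  1.05181564e+00, -2.59773374e+01,
        1.26989884e-02,  4.64664903e-03,  3.64568007e-05]), 'eef_pos': array([233.49860736, 605.9943549 , 230.47858699]), 'eef_rot': array([-5.74325131e-01, -3.08844749e+00,  2.49607989e-03]), 'ft_force': array([ 0.45107537, -0.27672241,  0.29909247]), 'torque': array([ 0.00423833,  0.01739262, -0.00102957]), 'grip_width': 85.45097656788393} 18.700000000000003
```

Rotation is a rotation vector; the helper needs Rodrigues.

```bash
sed -i "s/np.array(d\['rotation'\]).T/cv2.Rodrigues(np.array(d['rotation'],float))[0].T/" h.py
```

```text
(no output)
```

View pics/t0.png

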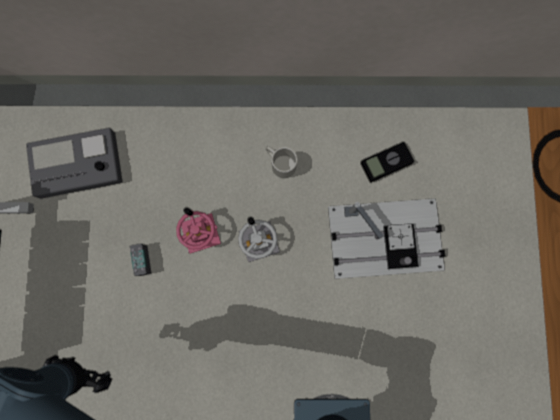

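View pics/s0.png

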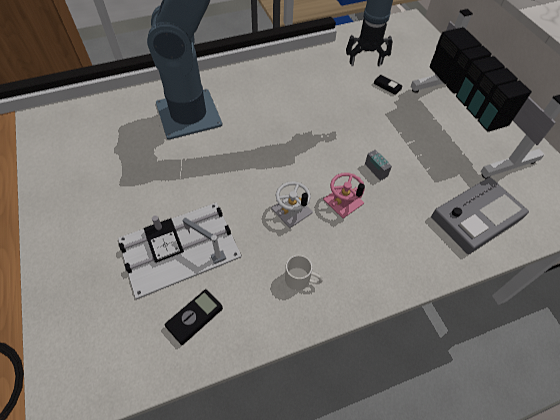

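The top view shows the grey valve at (257,238) with its handle at (250,220). The pink decoy is at (196,230). On the station, the post is at about (406,261), the ring at (401,237), and the needle arm ends near (380,237). The mug, multimeter and relay are clear of these. Next I'll compute the positions.

```bash
python3 - <<'E'
import numpy as np,cv2
from h import world
d=np.load('pics/t0.npz');W=world(d);I=d['pixels']
print('table z',W[300:310,460:480,2].mean())
for n,(u0,v0,u1,v1,za,zb) in dict(posttop=(390,245,425,272,80,100),arm=(335,195,390,245,120,150),plate=(325,195,450,280,5,20),handle=(235,208,265,232,95,200),rim=(230,215,285,262,40,200),workplate=(385,220,420,255,30,80),mug=(265,145,300,178,70,95),mm=(355,138,418,185,25,60),relay=(128,240,152,278,40,80)).items():
    w=W[v0:v1,u0:u1]; m=(w[...,2]>za)&(w[...,2]<zb)
    p=w[m]; vv,uu=np.nonzero(m)
    if len(p): print(n,len(p),np.median(p,0).round(1),p.min(0).round(),p.max(0).round(),'px',uu.mean()+u0,vv.mean()+v0)
    if n in('plate','arm'): print(cv2.minAreaRect(p[:,:2].astype(np.float32)))
print(W[205:255:2,250,2].round());print(W[238,225:290:2,2].round())
K=d
def px(u,v):return W[v,u].round(1)
c=I[190:285,220:455]; cv2.imwrite('pics/c.png',cv2.resize(c,None,fx=3.4,fy=3.4,interpolation=2)[...,::-1])
E
```

```text
table z 14.482729917761622
posttop 45 [ 502.9 -209.1   94.2] [ 495. -219.   83.] [ 512. -201.   99.] px 406.7111111111111 259.9111111111111
arm 258 [613.2 -93.7 137.1] [ 563. -132.  120.] [663. -56. 143.] px 367.54651162790697 219.25968992248062
((613.2880249023438, -94.1922378540039), (118.59493255615234, 16.158313751220703), 35.56822967529297)
plate 5574 [ 579.  -150.7   11.9] [ 450. -368.    5.] [707.  14.  20.] px 383.81862217438106 236.25475421600288
((578.8925170898438, -177.0654754638672), (255.9158477783203, 383.2173156738281), 0.15749502182006836)
handle 65 [608.6 229.3 141.7] [587. 195.  95.] [620. 263. 150.] px 250.95384615384614 220.7846153846154
rim 869 [562.  216.5  90. ] [510. 160.  40.] [620. 269. 150.] px 257.1288837744534 238.00690448791715
workplate 938 [ 566.8 -205.5   44.4] [ 523. -265.   30.] [ 616. -160.   55.] px 400.2825159914712 239.2089552238806
mug 184 [806.5 146.9  82.2] [760. 103.  70.] [841. 189.  90.] px 281.91847826086956 158.18478260869566
mm 1142 [ 808.4 -176.4   32.3] [ 748. -260.   25.] [872. -98.  45.] px 387.20402802101574 160.51926444833626
relay 449 [505.5 559.   59.7] [460. 535.  41.] [552. 586.  71.] px 138.05122494432072 258.8641425389755
[ -4.  -1.   4.  -0.   0.  -6. 142. 146. 146. 133.  91.   4.   9.   9.
  54.  54.  52.  52.  54.  51.  88.  93.  87.  11.  89.]
[ 1. -1.  1.  1. -1. -2. -1. 88. 90. 10.  1.  7. 54. 49. 94. 92. 96. 98.
 99. 93. 86. 44. 38. 31. 89. 88.  3. -4.  2. -4.  4.  0.  0.]
```

View pics/c.png

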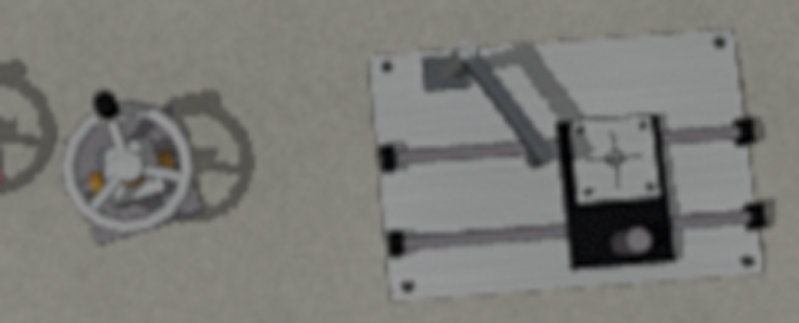

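```bash
cat >> h.py <<'E'
def onplane(d,u,v,z):
    R=cv2.Rodrigues(np.array(d['rotation'],float))[0]
    r=R@np.array([(u-d['cx'])/d['fx'],(v-d['cy'])/d['fy'],1]); c=np.array(d['xyz'])
    return c+r*(z-c[2])/r[2]
E
python3 - <<'E'
from h import *
d=np.load('pics/t0.npz');W=world(d)
f=lambda x,y,z:onplane(d,220+x/3.4,190+y/3.4,z)
C=[f(*p,12) for p in((370,58),(737,30),(763,272),(393,300))]
print([c.round(1) for c in C]); 
r=cv2.minAreaRect(np.array(C)[:,:2].astype(np.float32));print(r)
ey=(C[0]-C[1]+C[3]-C[2])[:2];ey/=np.linalg.norm(ey);ex=np.array([ey[1],-ey[0]]);print('ey',ey,'ex',ex)
post=f(638,240,94)[:2]
w=W[195:245,335:390];m=(w[...,2]>125)&(w[...,2]<150);p=w[m]
r=cv2.minAreaRect(p[:,:2].astype(np.float32));print(r)
# work plate z: 
pl=W[225:248,394:408,2];print('workplate z',np.median(pl))
mark=f(617,158,float(np.median(pl)))[:2]
mid=f(540,160,138)[:2]
print('post',post,'mark',mark,mark-post,np.linalg.norm(mark-post),'pred',post+73*ex,'armend',mid)
for q in((p[:,:2]-mark)@ex).min(),:print('arm end along ex rel mark',q)
print('arm end rel mark ex,ey',(mid-mark)@ex,(mid-mark)@ey,'col',(f(445,72,138)[:2]-mid)@ex,(f(445,72,138)[:2]-mid)@ey)
print('hub',f(124,163,90),'handle',f(105,104,142))
# rim circle fit
w=W[215:262,230:285];m=(w[...,2]>80)&(w[...,2]<102);q=w[m][:,:2].astype(np.float32);print(cv2.minEnclosingCircle(q))
E
```

```text
[array([667.5,   0.9,  12. ]), array([ 694.1, -329.7,   12. ]), array([ 478. , -342.3,   12. ]), array([452.7, -16.7,  12. ])]
((572.9539184570312, -173.0899200439453), (216.46900939941406, 331.60589599609375), 4.601838111877441)
ey [-0.07885632  0.99688599] ex [0.99688599 0.07885632]
((613.2127685546875, -94.0906982421875), (118.5307388305664, 15.25796127319336), 36.28447723388672)
workplate z 47.19196593132051
post [ 501.379309   -211.47674249] mark [ 574.51710413 -208.48814201] [73.13779513  2.98860048] 73.19883065309999 pred [ 574.15198639 -205.72023094] armend [ 563.24173033 -122.90449686]
arm end along ex rel mark -4.394156347053151
arm end rel mark ex,ey -4.491450644530986 86.20627147964397 col 77.47881686786208 69.51267161417513
hub [564.58349101 215.87816486  90.        ] handle [607.25440048 228.88144005 142.        ]
((564.29638671875, 214.16160583496094), 55.80429458618164)
```

{"method": "carry_out", "body": {
  "deltas": [
    {"tx": 0.0205,"ty": -0.0285,"az": 1.6,"claw": -1},
    {"tx": 0.0205,"ty": -0.0285,"az": 1.6,"claw": -1},
    {"tx": 0.0205,"ty": -0.0285,"az": 1.6,"claw": -1},
    {"tx": 0.0205,"ty": -0.0285,"az": 1.6,"claw": -1},
    {"tx": 0.0205,"ty": -0.0285,"az": 1.6,"claw": -1},
    {"tx": 0.0205,"ty": -0.0285,"az": 1.6,"claw": -1},
    {"tx": 0.0205,"ty": -0.0285,"az": 1.6,"claw": -1},
    {"tx": 0.0205,"ty": -0.0285,"az": 1.6,"claw": -1}
  ],
  "squeeze": 40
}}

```text
invalid input
```

{"method": "carry_out", "body": {
  "deltas": [
    {"tx": 0.0205,"ty": -0.0285,"az": 1.6,"claw": -1},
    {"tx": 0.0205,"ty": -0.0285,"az": 1.6,"claw": -1},
    {"tx": 0.0205,"ty": -0.0285,"az": 1.6,"claw": -1},
    {"tx": 0.0205,"ty": -0.0285,"az": 1.6,"claw": -1},
    {"tx": 0.0205,"ty": -0.0285,"az": 1.6,"claw": -1},
    {"tx": 0.0205,"ty": -0.0285,"az": 1.6,"claw": -1},
    {"tx": 0.0205,"ty": -0.0285,"az": 1.6,"claw": -1},
    {"tx": 0.0205,"ty": -0.0285,"az": 1.6,"claw": -1}
  ]
}}

```text
invalid input
```

{"method": "carry_out", "body": {
  "deltas": [
    {"tx": -0.005,"ty": -0.03,"claw": -1},
    {"tx": -0.005,"ty": -0.03,"claw": -1},
    {"tx": -0.005,"ty": -0.03,"claw": -1},
    {"tx": -0.005,"ty": -0.03,"claw": -1},
    {"tx": -0.005,"ty": -0.03,"claw": -1},
    {"tx": -0.005,"ty": -0.03,"claw": -1},
    {"tx": -0.005,"ty": -0.03,"claw": -1},
    {"tx": -0.005,"ty": -0.03,"claw": -1}
  ]
}}

```text
invalid input
```

{"method": "carry_out", "body": {
  "deltas": [
    {"ax": 0,"ay": 0,"az": 1.6,"tx": 0.0205,"ty": -0.0285,"tz": 0,"claw": -1},
    {"ax": 0,"ay": 0,"az": 1.6,"tx": 0.0205,"ty": -0.0285,"tz": 0,"claw": -1},
    {"ax": 0,"ay": 0,"az": 1.6,"tx": 0.0205,"ty": -0.0285,"tz": 0,"claw": -1},
    {"ax": 0,"ay": 0,"az": 1.6,"tx": 0.0205,"ty": -0.0285,"tz": 0,"claw": -1},
    {"ax": 0,"ay": 0,"az": 1.6,"tx": 0.0205,"ty": -0.0285,"tz": 0,"claw": -1},
    {"ax": 0,"ay": 0,"az": 1.6,"tx": 0.0205,"ty": -0.0285,"tz": 0,"claw": -1},
    {"ax": 0,"ay": 0,"az": 1.6,"tx": 0.0205,"ty": -0.0285,"tz": 0,"claw": -1},
    {"ax": 0,"ay": 0,"az": 1.6,"tx": 0.0205,"ty": -0.0285,"tz": 0,"claw": -1}
  ],
  "squeeze": 40
}}

```text
time: 0.77
eef_pos: [398.3, 376.8, 231.0]
eef_rot: [-0.224, -3.133, 0.001]
ft_force: [0.5, 0.2, -0.2]
grip_width: 85.4
```

{"method": "carry_out", "body": {
  "deltas": [
    {"ax": 0,"ay": 0,"az": 1.6,"tx": 0.0205,"ty": -0.0285,"tz": 0,"claw": -1},
    {"ax": 0,"ay": 0,"az": 1.6,"tx": 0.0205,"ty": -0.0285,"tz": 0,"claw": -1},
    {"ax": 0,"ay": 0,"az": 1.6,"tx": 0.0205,"ty": -0.0285,"tz": 0,"claw": -1},
    {"ax": 0,"ay": 0,"az": 1.6,"tx": 0.0205,"ty": -0.0285,"tz": 0,"claw": -1},
    {"ax": 0,"ay": 0,"az": 1.6,"tx": 0.0205,"ty": -0.0285,"tz": 0,"claw": -1},
    {"ax": 0,"ay": 0,"az": 1.6,"tx": 0.0205,"ty": -0.0285,"tz": 0,"claw": -1},
    {"ax": 0,"ay": 0,"az": 1.6,"tx": 0.0205,"ty": -0.0285,"tz": 0,"claw": -1},
    {"ax": 0,"ay": 0,"az": 1.6,"tx": 0.0205,"ty": -0.0285,"tz": 0,"claw": -1}
  ]
}}

```text
time: 1.43
eef_pos: [562.2, 148.9, 231.0]
eef_rot: [0.126, -3.138, 0.0]
ft_force: [0.0, 0.9, 0.3]
grip_width: 85.2
```

{"method": "carry_out", "body": {
  "deltas": [
    {"ax": 0,"ay": 0,"az": 0,"tx": -0.007,"ty": -0.036,"tz": 0,"claw": -1},
    {"ax": 0,"ay": 0,"az": 0,"tx": -0.007,"ty": -0.036,"tz": 0,"claw": -1},
    {"ax": 0,"ay": 0,"az": 0,"tx": -0.007,"ty": -0.036,"tz": 0,"claw": -1},
    {"ax": 0,"ay": 0,"az": 0,"tx": -0.007,"ty": -0.036,"tz": 0,"claw": -1},
    {"ax": 0,"ay": 0,"az": 0,"tx": -0.007,"ty": -0.036,"tz": 0,"claw": -1},
    {"ax": 0,"ay": 0,"az": 0,"tx": -0.007,"ty": -0.036,"tz": 0,"claw": -1},
    {"ax": 0,"ay": 0,"az": 0,"tx": -0.007,"ty": -0.036,"tz": 0,"claw": -1},
    {"ax": 0,"ay": 0,"az": 0,"tx": -0.007,"ty": -0.036,"tz": 0,"claw": -1}
  ]
}}

```text
time: 2.1
eef_pos: [504.8, -139.0, 231.1]
eef_rot: [0.124, -3.139, -0.0]
ft_force: [-0.2, -0.1, -0.0]
grip_width: 85.3
```

```bash
python3 - <<'E'
from h import *
d=snap('wrist','w1');print(d['xyz'],d['rotation'],d['fx'])
s=bot.state();print(s['eef_pos'],s['q'].round(2))
E
```

```text
[ 434.62700093 -144.51245883  373.60885546] [1.99213627 2.15391246 0.3063935 ] 316.0827090900067
[ 502.54010868 -148.21436894  231.36381941] [ 0.05  0.32  0.18  1.88 -0.07  0.95  1.9 ]
```

View pics/w1.png

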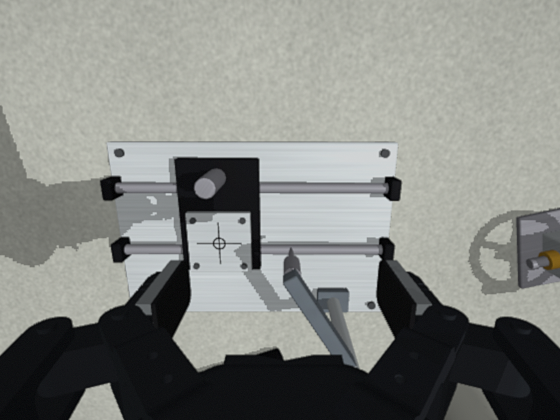

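The ring is at (219,243), the needle tip at (290,250) and the post top at (205,187).

```bash
python3 - <<'E'
from h import *
d=np.load('pics/w1.npz');W=world(d);I=d['pixels']
ey=np.array([-.0789,.9969]);ex=np.array([.9969,.0789])
print('plate z',np.median(W[225:235,200:235,2]))
zp=47
m=onplane(d,219,243,zp);n=onplane(d,290,249.5,zp+13);p=onplane(d,206,187,94)
print(m,n,p,'m-p',(m-p)[:2]@ex,(m-p)[:2]@ey,'n-m',(n-m)[:2]@ex,(n-m)[:2]@ey)
a=[onplane(d,*q,12)[:2] for q in((108,143),(396,142))];b=a[1]-a[0];print(a,b/np.linalg.norm(b))
cv2.imwrite('pics/w1c.png',cv2.resize(I[170:300,170:320],None,fx=5,fy=4.5,interpolation=2)[...,::-1])
E
```

```text
plate z 46.78063523544216
[ 575.32781251 -205.13203236   47.        ] [ 571.30596311 -126.51418364   60.        ] [ 501.45467814 -209.29102877   94.        ] m-p 73.97227247659467 -1.6824867819389642 n-m 2.19356658869434 78.69145730660996
[array([ 478.97811212, -338.64968773]), array([452.65777478, -16.02634614])] [-0.0813121   0.99668869]
```

View pics/w1c.png

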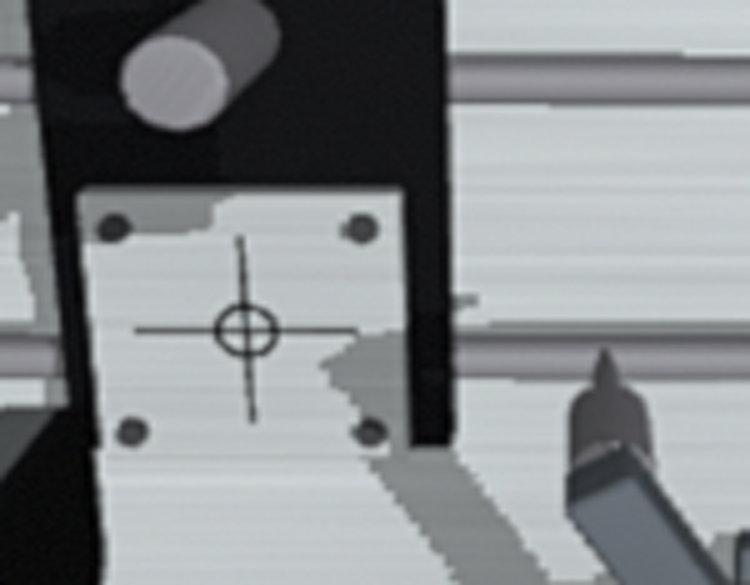

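{"method": "carry_out", "body": {
  "deltas": [
    {"ax": 0,"ay": 0,"az": 0,"tx": -0.001,"ty": -0.018,"tz": 0,"claw": -1},
    {"ax": 0,"ay": 0,"az": 0,"tx": -0.001,"ty": -0.018,"tz": 0,"claw": -1},
    {"ax": 0,"ay": 0,"az": 0,"tx": -0.001,"ty": -0.018,"tz": 0,"claw": -1},
    {"ax": 0,"ay": 0,"az": 0,"tx": -0.001,"ty": -0.018,"tz": 0,"claw": -1},
    {"ax": 0,"ay": 0,"az": 0,"tx": 0,"ty": 0,"tz": -0.02,"claw": -1},
    {"ax": 0,"ay": 0,"az": 0,"tx": 0,"ty": 0,"tz": -0.02,"claw": -1},
    {"ax": 0,"ay": 0,"az": 0,"tx": 0,"ty": 0,"tz": -0.02,"claw": -1},
    {"ax": 0,"ay": 0,"az": 0,"tx": 0,"ty": 0,"tz": 0,"claw": -1}
  ]
}}

```text
time: 2.82
eef_pos: [499.1, -208.2, 167.7]
eef_rot: [0.124, -3.133, -0.004]
ft_force: [-1.4, 1.2, -0.5]
grip_width: 85.6
```

{"method": "carry_out", "body": {
  "deltas": [
    {"ax": 0,"ay": 0,"az": 0,"tx": 0.002,"ty": -0.001,"tz": -0.02,"claw": -1},
    {"ax": 0,"ay": 0,"az": 0,"tx": 0,"ty": 0,"tz": -0.022,"claw": -1},
    {"ax": 0,"ay": 0,"az": 0,"tx": 0,"ty": 0,"tz": -0.022,"claw": -1},
    {"ax": 0,"ay": 0,"az": 0,"tx": 0,"ty": 0,"tz": -0.022,"claw": -1},
    {"ax": 0,"ay": 0,"az": 0,"tx": 0,"ty": 0,"tz": -0.02,"claw": -1},
    {"ax": 0,"ay": 0,"az": 0,"tx": 0,"ty": 0,"tz": 0,"claw": 1},
    {"ax": 0,"ay": 0,"az": 0,"tx": 0,"ty": 0,"tz": 0,"claw": 1},
    {"ax": 0,"ay": 0,"az": 0,"tx": 0,"ty": 0,"tz": 0,"claw": 1}
  ]
}}

```text
time: 3.48
eef_pos: [504.7, -210.8, 66.7]
eef_rot: [-0.124, 3.137, -0.001]
ft_force: [-0.0, 0.1, 0.1]
grip_width: 52.0
```

{"method": "carry_out", "body": {
  "deltas": [
    {"ax": 0,"ay": 0,"az": 0,"tx": 0,"ty": 0,"tz": 0,"claw": 1},
    {"ax": 0,"ay": 0,"az": 0,"tx": 0,"ty": 0,"tz": 0,"claw": 1},
    {"ax": 0,"ay": 0,"az": 0,"tx": 0,"ty": 0,"tz": 0,"claw": 1},
    {"ax": 0,"ay": 0,"az": 0,"tx": 0,"ty": 0,"tz": 0,"claw": 1},
    {"ax": 0,"ay": 0,"az": 0,"tx": 0,"ty": 0,"tz": 0,"claw": 1},
    {"ax": 0,"ay": 0,"az": 0,"tx": 0,"ty": 0,"tz": 0,"claw": 1},
    {"ax": 0,"ay": 0,"az": 0,"tx": 0,"ty": 0,"tz": 0,"claw": 1},
    {"ax": 0,"ay": 0,"az": 0,"tx": 0,"ty": 0,"tz": 0,"claw": 1}
  ]
}}

```text
time: 4.15
eef_pos: [504.6, -210.8, 66.7]
eef_rot: [-0.124, 3.137, -0.001]
ft_force: [-1.2, 0.2, 6.6]
grip_width: 18.6
```

{"method": "carry_out", "body": {
  "deltas": [
    {"ax": 0,"ay": 0,"az": 0,"tx": -0.001,"ty": 0.012,"tz": 0,"claw": 1},
    {"ax": 0,"ay": 0,"az": 0,"tx": -0.001,"ty": 0.012,"tz": 0,"claw": 1},
    {"ax": 0,"ay": 0,"az": 0,"tx": -0.001,"ty": 0.012,"tz": 0,"claw": 1},
    {"ax": 0,"ay": 0,"az": 0,"tx": -0.001,"ty": 0.012,"tz": 0,"claw": 1},
    {"ax": 0,"ay": 0,"az": 0,"tx": -0.001,"ty": 0.012,"tz": 0,"claw": 1},
    {"ax": 0,"ay": 0,"az": 0,"tx": -0.001,"ty": 0.012,"tz": 0,"claw": 1},
    {"ax": 0,"ay": 0,"az": 0,"tx": 0,"ty": 0.007,"tz": 0,"claw": 1},
    {"ax": 0,"ay": 0,"az": 0,"tx": 0,"ty": 0,"tz": 0,"claw": 1}
  ]
}}

```text
time: 4.82
eef_pos: [498.3, -129.5, 66.6]
eef_rot: [-0.127, 3.138, 0.001]
ft_force: [-2.2, 2.6, 11.8]
grip_width: 18.4
```

```bash
python3 - <<'E'
from h import *
d=snap('wrist','w2');print(bot.state()['eef_pos'])
cv2.imwrite('pics/w2c.png',cv2.resize(d['pixels'][140:420,140:420],None,fx=2.1,fy=2.1,interpolation=2)[...,::-1])
E
```

```text
[ 498.28615265 -129.48725022   66.62574533]
```

View pics/w2c.png

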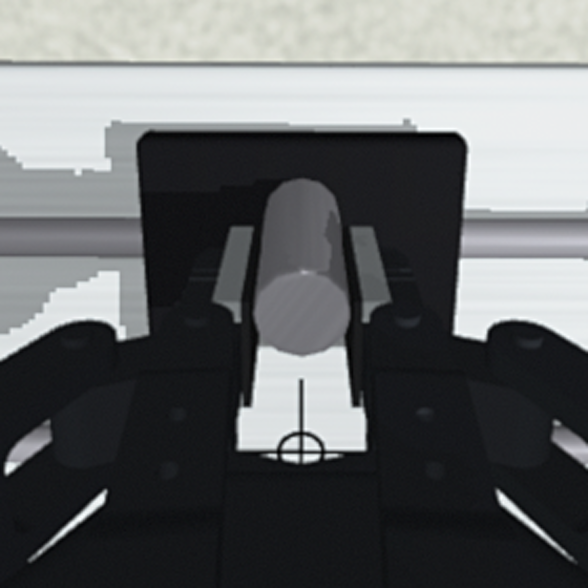

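{"method": "carry_out", "body": {
  "deltas": [
    {"ax": 0,"ay": 0,"az": 0,"tx": 0,"ty": 0,"tz": 0,"claw": -1},
    {"ax": 0,"ay": 0,"az": 0,"tx": 0,"ty": 0,"tz": 0,"claw": -1},
    {"ax": 0,"ay": 0,"az": 0,"tx": 0,"ty": 0,"tz": 0,"claw": -1},
    {"ax": 0,"ay": 0,"az": 0,"tx": 0,"ty": 0,"tz": 0.01,"claw": -1},
    {"ax": 0,"ay": 0,"az": 0,"tx": 0,"ty": 0,"tz": 0.03,"claw": -1},
    {"ax": 0,"ay": 0,"az": 0,"tx": 0,"ty": 0,"tz": 0.03,"claw": -1},
    {"ax": 0,"ay": 0,"az": 0,"tx": 0,"ty": 0,"tz": 0.03,"claw": -1},
    {"ax": 0,"ay": 0,"az": 0,"tx": 0,"ty": 0,"tz": 0.03,"claw": -1}
  ]
}}

```text
time: 5.53
eef_pos: [497.3, -131.6, 197.3]
eef_rot: [0.123, -3.139, 0.0]
ft_force: [0.3, 0.3, -0.1]
grip_width: 85.2
```

{"method": "carry_out", "body": {
  "deltas": [
    {"ax": 0,"ay": 0,"az": 0,"tx": 0,"ty": 0,"tz": 0.03,"claw": -1},
    {"ax": 0,"ay": 0,"az": 0,"tx": 0,"ty": 0,"tz": 0.01,"claw": -1},
    {"ax": 0,"ay": 0,"az": 0,"tx": 0,"ty": 0,"tz": 0,"claw": -1},
    {"ax": 0,"ay": 0,"az": 0,"tx": 0,"ty": 0,"tz": 0,"claw": -1},
    {"ax": 0,"ay": 0,"az": 0,"tx": 0,"ty": 0,"tz": 0,"claw": -1},
    {"ax": 0,"ay": 0,"az": 0,"tx": 0,"ty": 0,"tz": 0,"claw": -1},
    {"ax": 0,"ay": 0,"az": 0,"tx": 0,"ty": 0,"tz": 0,"claw": -1},
    {"ax": 0,"ay": 0,"az": 0,"tx": 0,"ty": 0,"tz": 0,"claw": -1}
  ]
}}

```text
time: 6.2
eef_pos: [497.2, -131.4, 234.3]
eef_rot: [0.124, -3.137, -0.0]
ft_force: [-0.3, 0.5, 0.3]
grip_width: 85.4
```

```bash
python3 - <<'E'
from h import *
d=snap('wrist','w3');print(bot.state()['eef_pos'],d['xyz'])
cv2.imwrite('pics/w3c.png',cv2.resize(d['pixels'][170:300,210:360],None,fx=5,fy=4.5,interpolation=2)[...,::-1])
E
```

```text
[ 497.29956273 -131.43629476  234.54434063] [ 427.19060782 -136.84050974  376.91475665]
```

View pics/w3c.png

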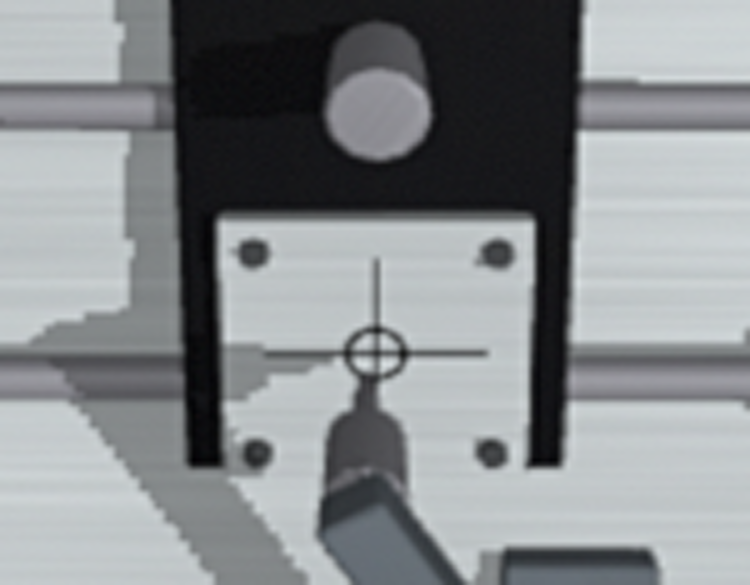

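```bash
python3 - <<'E'
from h import *
d=np.load('pics/w3.npz')
ey=np.array([-.0789,.9969]);ex=np.array([.9969,.0789])
m=onplane(d,210+376/5,170+353/4.5,47)
for x,y in((369,372),(367,378)):
    n=onplane(d,210+x/5,170+y/4.5,60);print((n-m)[:2]@ex,(n-m)[:2]@ey,m,n)
t=np.load('pics/t0.npz');W=world(t)
w=W[210:232,240:262];k=(w[...,2]>135);print('handle top',np.median(w[k],0))
E
```

```text
-0.6680804725198054 -1.604247546617215 [ 569.52680316 -123.4397098    47.        ] [ 568.98738765 -125.09163821   60.        ]
0.9081238715605595 -2.041028943021055 [ 569.52680316 -123.4397098    47.        ] [ 570.5931119  -125.40269223   60.        ]
handle top [610.98604315 231.08547906 144.83834254]
```

{"method": "carry_out", "body": {
  "deltas": [
    {"ax": 0,"ay": 0,"az": 0,"tx": 0.01,"ty": 0.03,"tz": 0,"claw": -1},
    {"ax": 0,"ay": 0,"az": 0,"tx": 0.01,"ty": 0.033,"tz": 0,"claw": -1},
    {"ax": 0,"ay": 0,"az": 0,"tx": 0.01,"ty": 0.033,"tz": 0,"claw": -1},
    {"ax": 0,"ay": 0,"az": 0,"tx": 0.01,"ty": 0.033,"tz": 0,"claw": -1},
    {"ax": 0,"ay": 0,"az": 0,"tx": 0.01,"ty": 0.033,"tz": 0,"claw": -1},
    {"ax": 0,"ay": 0,"az": 0,"tx": 0.01,"ty": 0.033,"tz": 0,"claw": -1},
    {"ax": 0,"ay": 0,"az": 0,"tx": 0.01,"ty": 0.033,"tz": 0,"claw": -1},
    {"ax": 0,"ay": 0,"az": 0,"tx": 0.01,"ty": 0.033,"tz": 0,"claw": -1}
  ]
}}

```text
time: 6.92
eef_pos: [577.8, 131.2, 234.9]
eef_rot: [0.124, -3.139, 0.0]
ft_force: [0.8, -0.4, 0.1]
grip_width: 85.4
```

{"method": "carry_out", "body": {
  "deltas": [
    {"ax": 0,"ay": 0,"az": 0,"tx": 0.01,"ty": 0.033,"tz": 0,"claw": -1},
    {"ax": 0,"ay": 0,"az": 0,"tx": 0.01,"ty": 0.033,"tz": 0,"claw": -1},
    {"ax": 0,"ay": 0,"az": 0,"tx": 0.01,"ty": 0.024,"tz": 0,"claw": -1},
    {"ax": 0,"ay": 0,"az": 0,"tx": 0.003,"ty": 0.01,"tz": 0,"claw": -1},
    {"ax": 0,"ay": 0,"az": 0,"tx": 0,"ty": 0,"tz": 0,"claw": -1},
    {"ax": 0,"ay": 0,"az": 0,"tx": 0,"ty": 0,"tz": 0,"claw": -1},
    {"ax": 0,"ay": 0,"az": 0,"tx": 0,"ty": 0,"tz": 0,"claw": -1},
    {"ax": 0,"ay": 0,"az": 0,"tx": 0,"ty": 0,"tz": 0,"claw": -1}
  ]
}}

```text
time: 7.58
eef_pos: [610.8, 226.9, 235.4]
eef_rot: [0.12, -3.139, 0.002]
ft_force: [0.5, -0.5, 0.0]
grip_width: 85.3
```

```bash
python3 - <<'E'
from h import *
d=snap('wrist','w4');print(bot.state()['eef_pos'],bot.state()['q'].round(2),d['xyz'])
W=world(d);m=(W[...,2]>130)&(W[...,2]<150)&(abs(W[...,0]-610)<30)&(abs(W[...,1]-230)<30)
print('handle top',m.sum(),np.median(W[m],0),W[m].min(0),W[m].max(0))
q=(W[...,2]>82)&(W[...,2]<96)&(np.hypot(W[...,0]-564,W[...,1]-215)<70)
print('rim',q.sum(),W[q].min(0),W[q].max(0))
P=W[q][:,:2];A=np.c_[2*P,np.ones(len(P))]
r=np.hypot(*(P-[564,215]).T);P=P[r>42];A=np.c_[2*P,np.ones(len(P))];s=np.linalg.lstsq(A,(P**2).sum(1),rcond=None)[0];print('circ',s[:2],np.sqrt(s[2]+s[:2]@s[:2]))
E
```

```text
[610.8129332  227.31616125 235.48696976] [-0.5   0.54  0.1   1.53 -0.06  1.08  1.27] [540.55499599 221.89996661 377.85249719]
handle top 560 [608.09305233 230.7854317  143.91892411] [600.12976337 221.55513418 130.09393578] [619.65069089 240.86210841 146.00027761]
rim 6074 [507.84082554 159.23264612  83.5148096 ] [618.34365098 269.68716985  95.99891904]
circ [562.61770332 214.44835538] 48.866796245507
```

View pics/w4.png

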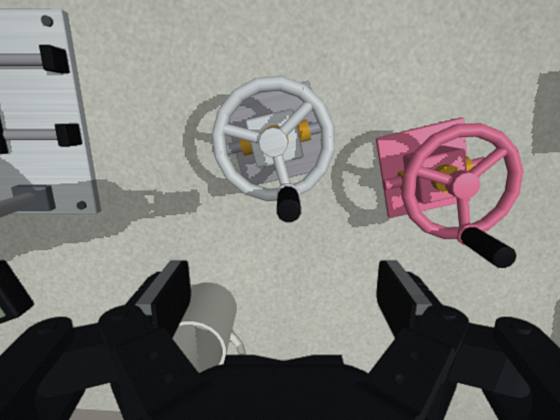

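The grey wheel's axis is at about (563,214.5) and its handle at about (609.9,231.2), or (288,205) in the picture. The offset is 49.5 mm, as it should be. The pink wheel and the mug are clear.

{"method": "carry_out", "body": {
  "deltas": [
    {"ax": 0,"ay": 0,"az": 0,"tx": -0.001,"ty": 0.0035,"tz": -0.022,"claw": -1},
    {"ax": 0,"ay": 0,"az": 0,"tx": 0,"ty": 0,"tz": -0.022,"claw": -1},
    {"ax": 0,"ay": 0,"az": 0,"tx": 0,"ty": 0,"tz": -0.022,"claw": -1},
    {"ax": 0,"ay": 0,"az": 0,"tx": 0,"ty": 0,"tz": -0.022,"claw": -1},
    {"ax": 0,"ay": 0,"az": 0,"tx": 0,"ty": 0,"tz": -0.022,"claw": -1},
    {"ax": 0,"ay": 0,"az": 0,"tx": 0,"ty": 0,"tz": -0.02,"claw": -1},
    {"ax": 0,"ay": 0,"az": 0,"tx": 0,"ty": 0,"tz": 0,"claw": 1},
    {"ax": 0,"ay": 0,"az": 0,"tx": 0,"ty": 0,"tz": 0,"claw": 1}
  ],
  "squeeze": 40
}}

```text
time: 8.3
eef_pos: [609.2, 231.8, 104.9]
eef_rot: [0.122, -3.137, 0.002]
ft_force: [-0.1, -0.5, 0.3]
grip_width: 63.9
```

{"method": "carry_out", "body": {
  "deltas": [
    {"ax": 0,"ay": 0,"az": 0,"tx": 0,"ty": 0,"tz": 0,"claw": 1},
    {"ax": 0,"ay": 0,"az": 0,"tx": 0,"ty": 0,"tz": 0,"claw": 1},
    {"ax": 0,"ay": 0,"az": 0,"tx": 0,"ty": 0,"tz": 0,"claw": 1},
    {"ax": 0,"ay": 0,"az": 0,"tx": 0,"ty": 0,"tz": 0,"claw": 1},
    {"ax": 0,"ay": 0,"az": 0,"tx": 0,"ty": 0,"tz": 0,"claw": 1},
    {"ax": 0,"ay": 0,"az": 0,"tx": 0,"ty": 0,"tz": 0,"claw": 1},
    {"ax": 0,"ay": 0,"az": 0,"tx": 0,"ty": 0,"tz": 0,"claw": 1},
    {"ax": 0,"ay": 0,"az": 0,"tx": 0,"ty": 0,"tz": 0,"claw": 1}
  ]
}}

```text
time: 8.97
eef_pos: [610.6, 232.9, 106.9]
eef_rot: [-0.124, 3.137, 0.001]
ft_force: [-0.8, -1.4, 7.2]
grip_width: 19.1
```

```bash
cat > circ.py <<'E'
import sys,numpy as np
# rows from angle a0 (deg), step, count about axis
a0,st,n=map(float,sys.argv[1:4]);a=np.radians(a0+st*np.arange(int(n)+1))
d=50*np.diff(np.c_[np.cos(a),np.sin(a)],axis=0)
for i in range(0,int(n),8):
  print('angle end',a0+st*(i+8)); print([tuple((r/1000).round(4)) for r in d[i:i+8]])
E
python3 circ.py 19.5 -7.5 48; python3 -c "
from bench import bot
print(bot.state()['eef_pos'])"
```

```text
angle end -40.5
[(np.float64(0.0018), np.float64(-0.0063)), (np.float64(0.0009), np.float64(-0.0065)), (np.float64(0.0001), np.float64(-0.0065)), (np.float64(-0.0008), np.float64(-0.0065)), (np.float64(-0.0016), np.float64(-0.0063)), (np.float64(-0.0024), np.float64(-0.0061)), (np.float64(-0.0032), np.float64(-0.0057)), (np.float64(-0.0039), np.float64(-0.0052))]
angle end -100.5
[(np.float64(-0.0046), np.float64(-0.0047)), (np.float64(-0.0051), np.float64(-0.004)), (np.float64(-0.0056), np.float64(-0.0033)), (np.float64(-0.006), np.float64(-0.0026)), (np.float64(-0.0063), np.float64(-0.0018)), (np.float64(-0.0065), np.float64(-0.0009)), (np.float64(-0.0065), np.float64(-0.0001)), (np.float64(-0.0065), np.float64(0.0008))]
angle end -160.5
[(np.float64(-0.0063), np.float64(0.0016)), (np.float64(-0.0061), np.float64(0.0024)), (np.float64(-0.0057), np.float64(0.0032)), (np.float64(-0.0052), np.float64(0.0039)), (np.float64(-0.0047), np.float64(0.0046)), (np.float64(-0.004), np.float64(0.0051)), (np.float64(-0.0033), np.float64(0.0056)), (np.float64(-0.0026), np.float64(0.006))]
angle e
[... 403 characters left out ...]
047)), (np.float64(0.0051), np.float64(0.004)), (np.float64(0.0056), np.float64(0.0033)), (np.float64(0.006), np.float64(0.0026)), (np.float64(0.0063), np.float64(0.0018)), (np.float64(0.0065), np.float64(0.0009)), (np.float64(0.0065), np.float64(0.0001)), (np.float64(0.0065), np.float64(-0.0008))]
angle end -340.5
[(np.float64(0.0063), np.float64(-0.0016)), (np.float64(0.0061), np.float64(-0.0024)), (np.float64(0.0057), np.float64(-0.0032)), (np.float64(0.0052), np.float64(-0.0039)), (np.float64(0.0047), np.float64(-0.0046)), (np.float64(0.004), np.float64(-0.0051)), (np.float64(0.0033), np.float64(-0.0056)), (np.float64(0.0026), np.float64(-0.006))]
[610.63345676 232.90354621 106.90597387]
```

{"method": "carry_out", "body": {
  "deltas": [
    {"ax": 0,"ay": 0,"az": 0,"tx": 0.0018,"ty": -0.0063,"tz": 0,"claw": 1},
    {"ax": 0,"ay": 0,"az": 0,"tx": 0.0009,"ty": -0.0065,"tz": 0,"claw": 1},
    {"ax": 0,"ay": 0,"az": 0,"tx": 0.0001,"ty": -0.0065,"tz": 0,"claw": 1},
    {"ax": 0,"ay": 0,"az": 0,"tx": -0.0008,"ty": -0.0065,"tz": 0,"claw": 1},
    {"ax": 0,"ay": 0,"az": 0,"tx": -0.0016,"ty": -0.0063,"tz": 0,"claw": 1},
    {"ax": 0,"ay": 0,"az": 0,"tx": -0.0024,"ty": -0.0061,"tz": 0,"claw": 1},
    {"ax": 0,"ay": 0,"az": 0,"tx": -0.0032,"ty": -0.0057,"tz": 0,"claw": 1},
    {"ax": 0,"ay": 0,"az": 0,"tx": -0.0039,"ty": -0.0052,"tz": 0,"claw": 1}
  ]
}}

```text
time: 9.63
eef_pos: [603.4, 182.9, 106.9]
eef_rot: [-0.122, 3.133, 0.001]
ft_force: [4.8, 1.7, 6.1]
grip_width: 18.8
```

{"method": "carry_out", "body": {
  "deltas": [
    {"ax": 0,"ay": 0,"az": 0,"tx": -0.0046,"ty": -0.0047,"tz": 0,"claw": 1},
    {"ax": 0,"ay": 0,"az": 0,"tx": -0.0051,"ty": -0.004,"tz": 0,"claw": 1},
    {"ax": 0,"ay": 0,"az": 0,"tx": -0.0056,"ty": -0.0033,"tz": 0,"claw": 1},
    {"ax": 0,"ay": 0,"az": 0,"tx": -0.006,"ty": -0.0026,"tz": 0,"claw": 1},
    {"ax": 0,"ay": 0,"az": 0,"tx": -0.0063,"ty": -0.0018,"tz": 0,"claw": 1},
    {"ax": 0,"ay": 0,"az": 0,"tx": -0.0065,"ty": -0.0009,"tz": 0,"claw": 1},
    {"ax": 0,"ay": 0,"az": 0,"tx": -0.0065,"ty": -0.0001,"tz": 0,"claw": 1},
    {"ax": 0,"ay": 0,"az": 0,"tx": -0.0065,"ty": 0.0008,"tz": 0,"claw": 1}
  ]
}}

```text
time: 10.3
eef_pos: [555.8, 164.8, 106.8]
eef_rot: [-0.12, 3.135, -0.002]
ft_force: [1.6, -2.4, 7.5]
grip_width: 19.1
```

{"method": "carry_out", "body": {
  "deltas": [
    {"ax": 0,"ay": 0,"az": 0,"tx": -0.0063,"ty": 0.0016,"tz": 0,"claw": 1},
    {"ax": 0,"ay": 0,"az": 0,"tx": -0.0061,"ty": 0.0024,"tz": 0,"claw": 1},
    {"ax": 0,"ay": 0,"az": 0,"tx": -0.0057,"ty": 0.0032,"tz": 0,"claw": 1},
    {"ax": 0,"ay": 0,"az": 0,"tx": -0.0052,"ty": 0.0039,"tz": 0,"claw": 1},
    {"ax": 0,"ay": 0,"az": 0,"tx": -0.0047,"ty": 0.0046,"tz": 0,"claw": 1},
    {"ax": 0,"ay": 0,"az": 0,"tx": -0.004,"ty": 0.0051,"tz": 0,"claw": 1},
    {"ax": 0,"ay": 0,"az": 0,"tx": -0.0033,"ty": 0.0056,"tz": 0,"claw": 1},
    {"ax": 0,"ay": 0,"az": 0,"tx": -0.0026,"ty": 0.006,"tz": 0,"claw": 1}
  ]
}}

```text
time: 10.97
eef_pos: [517.0, 197.6, 106.7]
eef_rot: [-0.12, 3.137, -0.002]
ft_force: [0.3, -2.7, 12.0]
grip_width: 18.9
```

{"method": "carry_out", "body": {
  "deltas": [
    {"ax": 0,"ay": 0,"az": 0,"tx": -0.0018,"ty": 0.0063,"tz": 0,"claw": 1},
    {"ax": 0,"ay": 0,"az": 0,"tx": -0.0009,"ty": 0.0065,"tz": 0,"claw": 1},
    {"ax": 0,"ay": 0,"az": 0,"tx": -0.0001,"ty": 0.0065,"tz": 0,"claw": 1},
    {"ax": 0,"ay": 0,"az": 0,"tx": 0.0008,"ty": 0.0065,"tz": 0,"claw": 1},
    {"ax": 0,"ay": 0,"az": 0,"tx": 0.0016,"ty": 0.0063,"tz": 0,"claw": 1},
    {"ax": 0,"ay": 0,"az": 0,"tx": 0.0024,"ty": 0.0061,"tz": 0,"claw": 1},
    {"ax": 0,"ay": 0,"az": 0,"tx": 0.0032,"ty": 0.0057,"tz": 0,"claw": 1},
    {"ax": 0,"ay": 0,"az": 0,"tx": 0.0039,"ty": 0.0052,"tz": 0,"claw": 1}
  ]
}}

```text
time: 11.63
eef_pos: [526.5, 247.0, 106.8]
eef_rot: [-0.121, 3.137, -0.002]
ft_force: [0.2, -3.9, 11.3]
grip_width: 19.2
```

{"method": "carry_out", "body": {
  "deltas": [
    {"ax": 0,"ay": 0,"az": 0,"tx": 0.0046,"ty": 0.0047,"tz": 0,"claw": 1},
    {"ax": 0,"ay": 0,"az": 0,"tx": 0.0051,"ty": 0.004,"tz": 0,"claw": 1},
    {"ax": 0,"ay": 0,"az": 0,"tx": 0.0056,"ty": 0.0033,"tz": 0,"claw": 1},
    {"ax": 0,"ay": 0,"az": 0,"tx": 0.006,"ty": 0.0026,"tz": 0,"claw": 1},
    {"ax": 0,"ay": 0,"az": 0,"tx": 0.0063,"ty": 0.0018,"tz": 0,"claw": 1},
    {"ax": 0,"ay": 0,"az": 0,"tx": 0.0065,"ty": 0.0009,"tz": 0,"claw": 1},
    {"ax": 0,"ay": 0,"az": 0,"tx": 0.0065,"ty": 0.0001,"tz": 0,"claw": 1},
    {"ax": 0,"ay": 0,"az": 0,"tx": 0.0065,"ty": -0.0008,"tz": 0,"claw": 1}
  ]
}}

```text
time: 12.3
eef_pos: [572.8, 263.4, 106.8]
eef_rot: [-0.122, 3.139, -0.003]
ft_force: [-3.7, -3.5, 13.3]
grip_width: 18.6
```

{"method": "carry_out", "body": {
  "deltas": [
    {"ax": 0,"ay": 0,"az": 0,"tx": 0.0063,"ty": -0.0016,"tz": 0,"claw": 1},
    {"ax": 0,"ay": 0,"az": 0,"tx": 0.0061,"ty": -0.0024,"tz": 0,"claw": 1},
    {"ax": 0,"ay": 0,"az": 0,"tx": 0.0057,"ty": -0.0032,"tz": 0,"claw": 1},
    {"ax": 0,"ay": 0,"az": 0,"tx": 0.0052,"ty": -0.0039,"tz": 0,"claw": 1},
    {"ax": 0,"ay": 0,"az": 0,"tx": 0.0047,"ty": -0.0046,"tz": 0,"claw": 1},
    {"ax": 0,"ay": 0,"az": 0,"tx": 0.004,"ty": -0.0051,"tz": 0,"claw": 1},
    {"ax": 0,"ay": 0,"az": 0,"tx": 0.0033,"ty": -0.0056,"tz": 0,"claw": 1},
    {"ax": 0,"ay": 0,"az": 0,"tx": 0.0026,"ty": -0.006,"tz": 0,"claw": 1}
  ]
}}

```text
time: 12.97
eef_pos: [610.5, 233.2, 106.8]
eef_rot: [-0.124, 3.138, 0.002]
ft_force: [-2.1, 2.4, 9.6]
grip_width: 19.3
```

{"method": "carry_out", "body": {
  "deltas": [
    {"ax": 0,"ay": 0,"az": 0,"tx": 0.0018,"ty": -0.0063,"tz": 0,"claw": 1},
    {"ax": 0,"ay": 0,"az": 0,"tx": 0.0009,"ty": -0.0065,"tz": 0,"claw": 1},
    {"ax": 0,"ay": 0,"az": 0,"tx": 0.0001,"ty": -0.0065,"tz": 0,"claw": 1},
    {"ax": 0,"ay": 0,"az": 0,"tx": -0.0008,"ty": -0.0065,"tz": 0,"claw": 1},
    {"ax": 0,"ay": 0,"az": 0,"tx": -0.0016,"ty": -0.0063,"tz": 0,"claw": 1},
    {"ax": 0,"ay": 0,"az": 0,"tx": -0.0024,"ty": -0.0061,"tz": 0,"claw": 1},
    {"ax": 0,"ay": 0,"az": 0,"tx": -0.0032,"ty": -0.0057,"tz": 0,"claw": 1},
    {"ax": 0,"ay": 0,"az": 0,"tx": -0.0039,"ty": -0.0052,"tz": 0,"claw": 1}
  ]
}}

```text
time: 13.63
eef_pos: [591.5, 222.3, 106.2]
eef_rot: [0.169, -3.131, -0.064]
ft_force: [-34.5, 25.3, 20.9]
grip_width: 13.3
```

{"method": "carry_out", "body": {
  "deltas": [
    {"ax": 0,"ay": 0,"az": 0,"tx": 0,"ty": 0.008,"tz": 0,"claw": 1},
    {"ax": 0,"ay": 0,"az": 0,"tx": 0,"ty": 0.008,"tz": 0,"claw": 0},
    {"ax": 0,"ay": 0,"az": 0,"tx": 0,"ty": 0,"tz": 0,"claw": -1},
    {"ax": 0,"ay": 0,"az": 0,"tx": 0,"ty": 0,"tz": 0,"claw": -1},
    {"ax": 0,"ay": 0,"az": 0,"tx": 0,"ty": 0,"tz": 0,"claw": -1},
    {"ax": 0,"ay": 0,"az": 0,"tx": 0,"ty": 0,"tz": 0,"claw": -1},
    {"ax": 0,"ay": 0,"az": 0,"tx": 0,"ty": 0,"tz": 0,"claw": -1},
    {"ax": 0,"ay": 0,"az": 0,"tx": 0,"ty": 0,"tz": 0,"claw": -1}
  ]
}}

```text
time: 14.3
eef_pos: [600.6, 196.2, 104.3]
eef_rot: [0.119, -3.138, 0.006]
ft_force: [2.0, -3.9, -3.1]
grip_width: 83.7
```

```bash
python3 - <<'E'
from h import *
d=snap('wrist','w5');s=bot.state();print(s['eef_pos'],s['eef_rot'],s['ft_force'],s['grip_width'])
W=world(d);m=(W[...,2]>125)&(W[...,2]<155)&(np.hypot(W[...,0]-563,W[...,1]-214.5)<75)
print(m.sum(),np.median(W[m],0),W[m].min(0),W[m].max(0))
E
```

```text
[601.0856425  197.21568078 104.69734649] [ 0.11969123 -3.13917809  0.00376178] [ 1.69004649 -2.17151818 -2.44921288] 85.12352525418375
7751 [588.68770743 242.24180867 143.18850325] [573.80044293 146.83786049 125.00323063] [609.27062001 269.65649579 154.99917447]
```

View pics/w5.png

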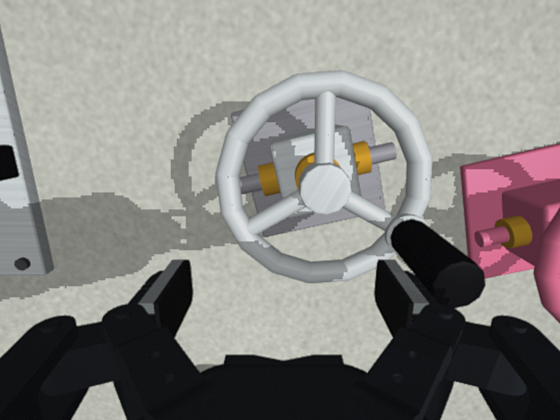

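```bash
python3 - <<'E'
from h import *
d=np.load('pics/w5.npz');W=world(d)
p=onplane(d,459,284,142.5);b=onplane(d,326,186,95)
print('handle',p,'hub',b);o=p[:2]-b[:2];print(np.hypot(*o),np.degrees(np.arctan2(o[1],o[0])))
o=p[:2]-[563,214.5];print(np.hypot(*o),np.degrees(np.arctan2(o[1],o[0])))
print(W[275:295:5,450:475:5].reshape(-1,3).round())
E
```

```text
handle [584.85267383 260.17881279 142.5       ] hub [561.64517212 214.32263936  95.        ]
51.39432631153836 63.15633422670783
50.63687679677321 64.4336192004106
[[581. 255. 144.]
 [580. 256. 145.]
 [581. 259. 143.]
 [580. 260. 145.]
 [580. 262. 144.]
 [583. 255. 144.]
 [583. 257. 144.]
 [582. 259. 144.]
 [582. 260. 145.]
 [582. 262. 145.]
 [585. 256. 144.]
 [585. 258. 144.]
 [584. 260. 144.]
 [584. 262. 144.]
 [583. 262. 145.]
 [587. 256. 144.]
 [586. 258. 145.]
 [586. 260. 145.]
 [586. 262. 144.]
 [586. 264. 144.]]
```

{"method": "carry_out", "body": {
  "deltas": [
    {"ax": 0,"ay": 0,"az": 0,"tx": 0,"ty": 0,"tz": 0.025,"claw": -1},
    {"ax": 0,"ay": 0,"az": 0,"tx": 0,"ty": 0,"tz": 0.03,"claw": -1},
    {"ax": 0,"ay": 0,"az": 0,"tx": 0,"ty": 0,"tz": 0.01,"claw": -1},
    {"ax": 0,"ay": 0,"az": 0,"tx": -0.004,"ty": 0.0157,"tz": 0,"claw": -1},
    {"ax": 0,"ay": 0,"az": 0,"tx": -0.004,"ty": 0.0157,"tz": 0,"claw": -1},
    {"ax": 0,"ay": 0,"az": 0,"tx": -0.004,"ty": 0.0157,"tz": 0,"claw": -1},
    {"ax": 0,"ay": 0,"az": 0,"tx": -0.004,"ty": 0.0157,"tz": 0,"claw": -1},
    {"ax": 0,"ay": 0,"az": 0,"tx": 0,"ty": 0,"tz": 0,"claw": -1}
  ],
  "squeeze": 60
}}

```text
time: 15.02
eef_pos: [583.3, 267.9, 170.5]
eef_rot: [-0.132, 3.139, 0.006]
ft_force: [0.1, 0.8, 0.4]
grip_width: 85.4
```

{"method": "carry_out", "body": {
  "deltas": [
    {"ax": 0,"ay": 0,"az": 0,"tx": 0,"ty": 0,"tz": 0,"claw": -1},
    {"ax": 0,"ay": 0,"az": 0,"tx": 0,"ty": 0,"tz": -0.02,"claw": -1},
    {"ax": 0,"ay": 0,"az": 0,"tx": 0,"ty": 0,"tz": -0.025,"claw": -1},
    {"ax": 0,"ay": 0,"az": 0,"tx": 0,"ty": 0,"tz": -0.02,"claw": -1},
    {"ax": 0,"ay": 0,"az": 0,"tx": 0,"ty": 0,"tz": 0,"claw": -1},
    {"ax": 0,"ay": 0,"az": 0,"tx": 0,"ty": 0,"tz": 0,"claw": 1},
    {"ax": 0,"ay": 0,"az": 0,"tx": 0,"ty": 0,"tz": 0,"claw": 1},
    {"ax": 0,"ay": 0,"az": 0,"tx": 0,"ty": 0,"tz": 0,"claw": 1}
  ]
}}

```text
time: 15.68
eef_pos: [586.0, 262.7, 107.0]
eef_rot: [-0.123, 3.136, 0.002]
ft_force: [0.5, -0.5, 0.1]
grip_width: 51.7
```

{"method": "carry_out", "body": {
  "deltas": [
    {"ax": 0,"ay": 0,"az": 0,"tx": 0,"ty": 0,"tz": 0,"claw": 1},
    {"ax": 0,"ay": 0,"az": 0,"tx": 0,"ty": 0,"tz": 0,"claw": 1},
    {"ax": 0,"ay": 0,"az": 0,"tx": 0,"ty": 0,"tz": 0,"claw": 1},
    {"ax": 0,"ay": 0,"az": 0,"tx": 0,"ty": 0,"tz": 0,"claw": 1},
    {"ax": 0,"ay": 0,"az": 0,"tx": 0,"ty": 0,"tz": 0,"claw": 1},
    {"ax": 0,"ay": 0,"az": 0,"tx": 0,"ty": 0,"tz": 0,"claw": 1},
    {"ax": 0,"ay": 0,"az": 0,"tx": 0,"ty": 0,"tz": 0,"claw": 1},
    {"ax": 0,"ay": 0,"az": 0,"tx": 0,"ty": 0,"tz": 0,"claw": 1}
  ]
}}

```text
time: 16.35
eef_pos: [585.3, 261.8, 106.5]
eef_rot: [-0.123, 3.138, -0.001]
ft_force: [-1.4, -3.3, 5.4]
grip_width: 19.0
```

```bash
python3 circ.py 65 -5 16; python3 -c "
from bench import bot
print(bot.state()['eef_pos'])"
```

```text
angle end 25.0
[(np.float64(0.0039), np.float64(-0.002)), (np.float64(0.0037), np.float64(-0.0023)), (np.float64(0.0035), np.float64(-0.0027)), (np.float64(0.0032), np.float64(-0.0029)), (np.float64(0.0029), np.float64(-0.0032)), (np.float64(0.0027), np.float64(-0.0035)), (np.float64(0.0023), np.float64(-0.0037)), (np.float64(0.002), np.float64(-0.0039))]
angle end -15.0
[(np.float64(0.0017), np.float64(-0.004)), (np.float64(0.0013), np.float64(-0.0042)), (np.float64(0.0009), np.float64(-0.0043)), (np.float64(0.0006), np.float64(-0.0043)), (np.float64(0.0002), np.float64(-0.0044)), (np.float64(-0.0002), np.float64(-0.0044)), (np.float64(-0.0006), np.float64(-0.0043)), (np.float64(-0.0009), np.float64(-0.0043))]
[585.25577024 261.76288286 106.45168927]
```

{"method": "carry_out", "body": {
  "deltas": [
    {"ax": 0,"ay": 0,"az": 0,"tx": 0.0039,"ty": -0.002,"tz": 0,"claw": 1},
    {"ax": 0,"ay": 0,"az": 0,"tx": 0.0037,"ty": -0.0023,"tz": 0,"claw": 1},
    {"ax": 0,"ay": 0,"az": 0,"tx": 0.0035,"ty": -0.0027,"tz": 0,"claw": 1},
    {"ax": 0,"ay": 0,"az": 0,"tx": 0.0032,"ty": -0.0029,"tz": 0,"claw": 1},
    {"ax": 0,"ay": 0,"az": 0,"tx": 0.0029,"ty": -0.0032,"tz": 0,"claw": 1},
    {"ax": 0,"ay": 0,"az": 0,"tx": 0.0027,"ty": -0.0035,"tz": 0,"claw": 1},
    {"ax": 0,"ay": 0,"az": 0,"tx": 0.0023,"ty": -0.0037,"tz": 0,"claw": 1},
    {"ax": 0,"ay": 0,"az": 0,"tx": 0.002,"ty": -0.0039,"tz": 0,"claw": 1}
  ]
}}

```text
time: 17.02
eef_pos: [611.4, 240.8, 106.6]
eef_rot: [-0.125, 3.133, 0.006]
ft_force: [5.1, 6.3, 1.7]
grip_width: 18.7
```

{"method": "carry_out", "body": {
  "deltas": [
    {"ax": 0,"ay": 0,"az": 0,"tx": 0.001,"ty": -0.002,"tz": 0,"claw": 1},
    {"ax": 0,"ay": 0,"az": 0,"tx": 0.0008,"ty": -0.002,"tz": 0,"claw": 1},
    {"ax": 0,"ay": 0,"az": 0,"tx": 0.0007,"ty": -0.002,"tz": 0,"claw": 1},
    {"ax": 0,"ay": 0,"az": 0,"tx": 0.0006,"ty": -0.002,"tz": 0,"claw": 1},
    {"ax": 0,"ay": 0,"az": 0,"tx": 0,"ty": 0,"tz": 0,"claw": 1},
    {"ax": 0,"ay": 0,"az": 0,"tx": 0,"ty": 0,"tz": 0,"claw": 1},
    {"ax": 0,"ay": 0,"az": 0,"tx": 0,"ty": 0,"tz": 0,"claw": 1},
    {"ax": 0,"ay": 0,"az": 0,"tx": 0,"ty": 0,"tz": 0,"claw": 1}
  ]
}}

```text
time: 17.68
eef_pos: [615.9, 231.6, 106.6]
eef_rot: [-0.124, 3.131, 0.004]
ft_force: [7.9, 4.3, -1.0]
grip_width: 18.6
```

{"method": "carry_out", "body": {
  "deltas": [
    {"ax": 0,"ay": 0,"az": 0,"tx": 0,"ty": -0.002,"tz": 0,"claw": 1},
    {"ax": 0,"ay": 0,"az": 0,"tx": 0,"ty": -0.002,"tz": 0,"claw": 1},
    {"ax": 0,"ay": 0,"az": 0,"tx": 0,"ty": -0.002,"tz": 0,"claw": 1},
    {"ax": 0,"ay": 0,"az": 0,"tx": 0,"ty": -0.002,"tz": 0,"claw": 1},
    {"ax": 0,"ay": 0,"az": 0,"tx": 0,"ty": 0,"tz": 0,"claw": 1},
    {"ax": 0,"ay": 0,"az": 0,"tx": 0,"ty": 0,"tz": 0,"claw": 1},
    {"ax": 0,"ay": 0,"az": 0,"tx": 0,"ty": 0,"tz": 0,"claw": 1},
    {"ax": 0,"ay": 0,"az": 0,"tx": 0,"ty": 0,"tz": 0,"claw": 1}
  ]
}}

```text
time: 18.35
eef_pos: [616.5, 229.4, 106.8]
eef_rot: [-0.128, 3.127, 0.015]
ft_force: [13.2, 15.7, -7.7]
grip_width: 18.6
```

{"method": "carry_out", "body": {
  "deltas": [
    {"ax": 0,"ay": 0,"az": 0,"tx": 0,"ty": -0.002,"tz": 0,"claw": 1},
    {"ax": 0,"ay": 0,"az": 0,"tx": -0.001,"ty": -0.002,"tz": 0,"claw": 1},
    {"ax": 0,"ay": 0,"az": 0,"tx": -0.001,"ty": -0.001,"tz": 0,"claw": 1},
    {"ax": 0,"ay": 0,"az": 0,"tx": 0,"ty": 0,"tz": 0,"claw": 1},
    {"ax": 0,"ay": 0,"az": 0,"tx": 0,"ty": 0,"tz": 0,"claw": 1},
    {"ax": 0,"ay": 0,"az": 0,"tx": 0,"ty": 0,"tz": 0,"claw": 1},
    {"ax": 0,"ay": 0,"az": 0,"tx": 0,"ty": 0,"tz": 0,"claw": 1},
    {"ax": 0,"ay": 0,"az": 0,"tx": 0,"ty": 0,"tz": 0,"claw": 1}
  ]
}}

```text
time: 19.02
eef_pos: [616.5, 229.3, 107.0]
eef_rot: [-0.132, 3.121, 0.024]
ft_force: [21.9, 25.7, -17.3]
grip_width: 18.6
```

```bash
python3 - <<'E'
from h import *
d=snap('scene','s1');t=snap('top','t1');w=snap('wrist','w6');s=bot.state();print(s['eef_pos'],s['ft_force'],cv2.Rodrigues(s['eef_rot'])[0].round(3))
a=d['pixels'][160:250,230:370];b=w['pixels'][140:400,180:400]
cv2.imwrite('pics/w6c.png',np.hstack([cv2.resize(a,(420,390)),cv2.resize(b,(330,390))])[...,::-1])
E
```

```text
[616.50805614 229.30963393 107.04170345] [ 21.6865617   26.16298489 -15.75553224] [[-0.996 -0.085  0.017]
 [-0.084  0.996  0.016]
 [-0.018  0.015 -1.   ]]
```

View pics/w6c.png

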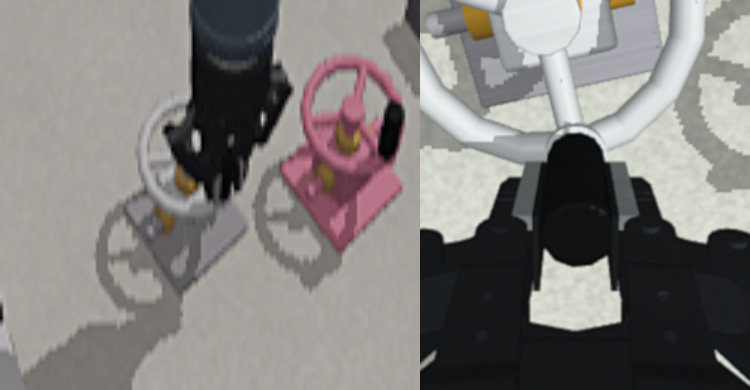

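At the stop: pushing another 5 mm moved nothing and the force rose to about 33 N. The picture shows the handle well between the pads. Next I'll unwind the push before opening the valve.

{"method": "carry_out", "body": {
  "deltas": [
    {"ax": 0,"ay": 0,"az": 0,"tx": 0.001,"ty": 0.004,"tz": 0,"claw": 1},
    {"ax": 0,"ay": 0,"az": 0,"tx": 0.001,"ty": 0.004,"tz": 0,"claw": 1},
    {"ax": 0,"ay": 0,"az": 0,"tx": 0.001,"ty": 0.004,"tz": 0,"claw": 1},
    {"ax": 0,"ay": 0,"az": 0,"tx": 0,"ty": 0,"tz": 0,"claw": 1},
    {"ax": 0,"ay": 0,"az": 0,"tx": 0,"ty": 0,"tz": 0,"claw": 1},
    {"ax": 0,"ay": 0,"az": 0,"tx": 0,"ty": 0,"tz": 0,"claw": 1},
    {"ax": 0,"ay": 0,"az": 0,"tx": 0,"ty": 0,"tz": 0,"claw": 1},
    {"ax": 0,"ay": 0,"az": 0,"tx": 0,"ty": 0,"tz": 0,"claw": 1}
  ]
}}

```text
time: 19.83
eef_pos: [616.4, 230.1, 106.6]
eef_rot: [-0.123, 3.132, 0.003]
ft_force: [7.1, 3.3, 0.9]
grip_width: 18.4
```

```bash
python3 circ.py 16 9 40 | sed 's/np.float64//g'; python3 - <<'E'
from h import *
d=np.load('pics/w6.npz')
p=onplane(d,285.3,299,142.5);print(p,np.degrees(np.arctan2(p[1]-214.3,p[0]-564)))
E
```

```text
angle end 88.0
[((-0.0027), (0.0073)), ((-0.0039), (0.0068)), ((-0.0049), (0.0061)), ((-0.0058), (0.0053)), ((-0.0065), (0.0043)), ((-0.0071), (0.0033)), ((-0.0076), (0.0021)), ((-0.0078), (0.0009))]
angle end 160.0
[((-0.0078), (-0.0003)), ((-0.0077), (-0.0016)), ((-0.0073), (-0.0027)), ((-0.0068), (-0.0039)), ((-0.0061), (-0.0049)), ((-0.0053), (-0.0058)), ((-0.0043), (-0.0065)), ((-0.0033), (-0.0071))]
angle end 232.0
[((-0.0021), (-0.0076)), ((-0.0009), (-0.0078)), ((0.0003), (-0.0078)), ((0.0016), (-0.0077)), ((0.0027), (-0.0073)), ((0.0039), (-0.0068)), ((0.0049), (-0.0061)), ((0.0058), (-0.0053))]
angle end 304.0
[((0.0065), (-0.0043)), ((0.0071), (-0.0033)), ((0.0076), (-0.0021)), ((0.0078), (-0.0009)), ((0.0078), (0.0003)), ((0.0077), (0.0016)), ((0.0073), (0.0027)), ((0.0068), (0.0039))]
angle end 376.0
[((0.0061), (0.0049)), ((0.0053), (0.0058)), ((0.0043), (0.0065)), ((0.0033), (0.0071)), ((0.0021), (0.0076)), ((0.0009), (0.0078)), ((-0.0003), (0.0078)), ((-0.0016), (0.0077))]
[612.9841381  229.31505128 142.5       ] 17.041812894579355
```

{"method": "carry_out", "body": {
  "deltas": [
    {"ax": 0,"ay": 0,"az": 0,"tx": -0.0027,"ty": 0.0073,"tz": 0,"claw": 1},
    {"ax": 0,"ay": 0,"az": 0,"tx": -0.0039,"ty": 0.0068,"tz": 0,"claw": 1},
    {"ax": 0,"ay": 0,"az": 0,"tx": -0.0049,"ty": 0.0061,"tz": 0,"claw": 1},
    {"ax": 0,"ay": 0,"az": 0,"tx": -0.0058,"ty": 0.0053,"tz": 0,"claw": 1},
    {"ax": 0,"ay": 0,"az": 0,"tx": -0.0065,"ty": 0.0043,"tz": 0,"claw": 1},
    {"ax": 0,"ay": 0,"az": 0,"tx": -0.0071,"ty": 0.0033,"tz": 0,"claw": 1},
    {"ax": 0,"ay": 0,"az": 0,"tx": -0.0076,"ty": 0.0021,"tz": 0,"claw": 1},
    {"ax": 0,"ay": 0,"az": 0,"tx": -0.0078,"ty": 0.0009,"tz": 0,"claw": 1}
  ]
}}

```text
time: 20.5
eef_pos: [568.2, 264.6, 106.4]
eef_rot: [-0.123, 3.136, -0.001]
ft_force: [3.4, -3.8, 8.3]
grip_width: 18.4
```

{"method": "carry_out", "body": {
  "deltas": [
    {"ax": 0,"ay": 0,"az": 0,"tx": -0.0078,"ty": -0.0003,"tz": 0,"claw": 1},
    {"ax": 0,"ay": 0,"az": 0,"tx": -0.0077,"ty": -0.0016,"tz": 0,"claw": 1},
    {"ax": 0,"ay": 0,"az": 0,"tx": -0.0073,"ty": -0.0027,"tz": 0,"claw": 1},
    {"ax": 0,"ay": 0,"az": 0,"tx": -0.0068,"ty": -0.0039,"tz": 0,"claw": 1},
    {"ax": 0,"ay": 0,"az": 0,"tx": -0.0061,"ty": -0.0049,"tz": 0,"claw": 1},
    {"ax": 0,"ay": 0,"az": 0,"tx": -0.0053,"ty": -0.0058,"tz": 0,"claw": 1},
    {"ax": 0,"ay": 0,"az": 0,"tx": -0.0043,"ty": -0.0065,"tz": 0,"claw": 1},
    {"ax": 0,"ay": 0,"az": 0,"tx": -0.0033,"ty": -0.0071,"tz": 0,"claw": 1}
  ]
}}

```text
time: 21.17
eef_pos: [521.8, 231.4, 106.5]
eef_rot: [-0.121, 3.132, 0.0]
ft_force: [12.1, -0.9, 0.7]
grip_width: 18.5
```

{"method": "carry_out", "body": {
  "deltas": [
    {"ax": 0,"ay": 0,"az": 0,"tx": -0.0021,"ty": -0.0076,"tz": 0,"claw": 1},
    {"ax": 0,"ay": 0,"az": 0,"tx": -0.0009,"ty": -0.0078,"tz": 0,"claw": 1},
    {"ax": 0,"ay": 0,"az": 0,"tx": 0.0003,"ty": -0.0078,"tz": 0,"claw": 1},
    {"ax": 0,"ay": 0,"az": 0,"tx": 0.0016,"ty": -0.0077,"tz": 0,"claw": 1},
    {"ax": 0,"ay": 0,"az": 0,"tx": 0.0027,"ty": -0.0073,"tz": 0,"claw": 1},
    {"ax": 0,"ay": 0,"az": 0,"tx": 0.0039,"ty": -0.0068,"tz": 0,"claw": 1},
    {"ax": 0,"ay": 0,"az": 0,"tx": 0.0049,"ty": -0.0061,"tz": 0,"claw": 1},
    {"ax": 0,"ay": 0,"az": 0,"tx": 0.0058,"ty": -0.0053,"tz": 0,"claw": 1}
  ]
}}

```text
time: 21.83
eef_pos: [535.1, 177.6, 106.4]
eef_rot: [-0.125, 3.137, 0.003]
ft_force: [0.2, 4.9, 9.0]
grip_width: 18.4
```

{"method": "carry_out", "body": {
  "deltas": [
    {"ax": 0,"ay": 0,"az": 0,"tx": 0.0065,"ty": -0.0043,"tz": 0,"claw": 1},
    {"ax": 0,"ay": 0,"az": 0,"tx": 0.0071,"ty": -0.0033,"tz": 0,"claw": 1},
    {"ax": 0,"ay": 0,"az": 0,"tx": 0.0076,"ty": -0.0021,"tz": 0,"claw": 1},
    {"ax": 0,"ay": 0,"az": 0,"tx": 0.0078,"ty": -0.0009,"tz": 0,"claw": 1},
    {"ax": 0,"ay": 0,"az": 0,"tx": 0.0078,"ty": 0.0003,"tz": 0,"claw": 1},
    {"ax": 0,"ay": 0,"az": 0,"tx": 0.0077,"ty": 0.0016,"tz": 0,"claw": 1},
    {"ax": 0,"ay": 0,"az": 0,"tx": 0.0073,"ty": 0.0027,"tz": 0,"claw": 1},
    {"ax": 0,"ay": 0,"az": 0,"tx": 0.0068,"ty": 0.0039,"tz": 0,"claw": 1}
  ]
}}

```text
time: 22.5
eef_pos: [593.8, 171.1, 106.4]
eef_rot: [-0.12, 3.139, -0.005]
ft_force: [-0.1, -4.3, 12.1]
grip_width: 18.9
```

{"method": "carry_out", "body": {
  "deltas": [
    {"ax": 0,"ay": 0,"az": 0,"tx": 0.0061,"ty": 0.0049,"tz": 0,"claw": 1},
    {"ax": 0,"ay": 0,"az": 0,"tx": 0.0053,"ty": 0.0058,"tz": 0,"claw": 1},
    {"ax": 0,"ay": 0,"az": 0,"tx": 0.0043,"ty": 0.0065,"tz": 0,"claw": 1},
    {"ax": 0,"ay": 0,"az": 0,"tx": 0.0033,"ty": 0.0071,"tz": 0,"claw": 1},
    {"ax": 0,"ay": 0,"az": 0,"tx": 0.0021,"ty": 0.0076,"tz": 0,"claw": 1},
    {"ax": 0,"ay": 0,"az": 0,"tx": 0.0009,"ty": 0.0078,"tz": 0,"claw": 1},
    {"ax": 0,"ay": 0,"az": 0,"tx": -0.0003,"ty": 0.0078,"tz": 0,"claw": 1},
    {"ax": 0,"ay": 0,"az": 0,"tx": -0.0016,"ty": 0.0077,"tz": 0,"claw": 1}
  ]
}}

```text
time: 23.17
eef_pos: [617.2, 227.4, 106.6]
eef_rot: [-0.12, 3.131, -0.002]
ft_force: [8.9, -0.1, 1.7]
grip_width: 18.6
```

One full turn is open. Now the second.

{"method": "carry_out", "body": {
  "deltas": [
    {"ax": 0,"ay": 0,"az": 0,"tx": -0.0027,"ty": 0.0073,"tz": 0,"claw": 1},
    {"ax": 0,"ay": 0,"az": 0,"tx": -0.0039,"ty": 0.0068,"tz": 0,"claw": 1},
    {"ax": 0,"ay": 0,"az": 0,"tx": -0.0049,"ty": 0.0061,"tz": 0,"claw": 1},
    {"ax": 0,"ay": 0,"az": 0,"tx": -0.0058,"ty": 0.0053,"tz": 0,"claw": 1},
    {"ax": 0,"ay": 0,"az": 0,"tx": -0.0065,"ty": 0.0043,"tz": 0,"claw": 1},
    {"ax": 0,"ay": 0,"az": 0,"tx": -0.0071,"ty": 0.0033,"tz": 0,"claw": 1},
    {"ax": 0,"ay": 0,"az": 0,"tx": -0.0076,"ty": 0.0021,"tz": 0,"claw": 1},
    {"ax": 0,"ay": 0,"az": 0,"tx": -0.0078,"ty": 0.0009,"tz": 0,"claw": 1}
  ]
}}

```text
time: 23.83
eef_pos: [568.2, 264.5, 106.4]
eef_rot: [-0.123, 3.136, -0.001]
ft_force: [3.3, -3.1, 8.5]
grip_width: 18.5
```

{"method": "carry_out", "body": {
  "deltas": [
    {"ax": 0,"ay": 0,"az": 0,"tx": -0.0078,"ty": -0.0003,"tz": 0,"claw": 1},
    {"ax": 0,"ay": 0,"az": 0,"tx": -0.0077,"ty": -0.0016,"tz": 0,"claw": 1},
    {"ax": 0,"ay": 0,"az": 0,"tx": -0.0073,"ty": -0.0027,"tz": 0,"claw": 1},
    {"ax": 0,"ay": 0,"az": 0,"tx": -0.0068,"ty": -0.0039,"tz": 0,"claw": 1},
    {"ax": 0,"ay": 0,"az": 0,"tx": -0.0061,"ty": -0.0049,"tz": 0,"claw": 1},
    {"ax": 0,"ay": 0,"az": 0,"tx": -0.0053,"ty": -0.0058,"tz": 0,"claw": 1},
    {"ax": 0,"ay": 0,"az": 0,"tx": -0.0043,"ty": -0.0065,"tz": 0,"claw": 1},
    {"ax": 0,"ay": 0,"az": 0,"tx": -0.0033,"ty": -0.0071,"tz": 0,"claw": 1}
  ]
}}

```text
time: 24.5
eef_pos: [521.7, 231.4, 106.5]
eef_rot: [-0.121, 3.132, 0.0]
ft_force: [11.3, -0.8, -0.5]
grip_width: 18.7
```

{"method": "carry_out", "body": {
  "deltas": [
    {"ax": 0,"ay": 0,"az": 0,"tx": -0.0021,"ty": -0.0076,"tz": 0,"claw": 1},
    {"ax": 0,"ay": 0,"az": 0,"tx": -0.0009,"ty": -0.0078,"tz": 0,"claw": 1},
    {"ax": 0,"ay": 0,"az": 0,"tx": 0.0003,"ty": -0.0078,"tz": 0,"claw": 1},
    {"ax": 0,"ay": 0,"az": 0,"tx": 0.0016,"ty": -0.0077,"tz": 0,"claw": 1},
    {"ax": 0,"ay": 0,"az": 0,"tx": 0.0027,"ty": -0.0073,"tz": 0,"claw": 1},
    {"ax": 0,"ay": 0,"az": 0,"tx": 0.0039,"ty": -0.0068,"tz": 0,"claw": 1},
    {"ax": 0,"ay": 0,"az": 0,"tx": 0.0049,"ty": -0.0061,"tz": 0,"claw": 1},
    {"ax": 0,"ay": 0,"az": 0,"tx": 0.0058,"ty": -0.0053,"tz": 0,"claw": 1}
  ]
}}

```text
time: 25.17
eef_pos: [535.1, 177.6, 106.4]
eef_rot: [-0.125, 3.137, 0.003]
ft_force: [-0.9, 3.7, 10.4]
grip_width: 18.4
```

{"method": "carry_out", "body": {
  "deltas": [
    {"ax": 0,"ay": 0,"az": 0,"tx": 0.0065,"ty": -0.0043,"tz": 0,"claw": 1},
    {"ax": 0,"ay": 0,"az": 0,"tx": 0.0071,"ty": -0.0033,"tz": 0,"claw": 1},
    {"ax": 0,"ay": 0,"az": 0,"tx": 0.0076,"ty": -0.0021,"tz": 0,"claw": 1},
    {"ax": 0,"ay": 0,"az": 0,"tx": 0.0078,"ty": -0.0009,"tz": 0,"claw": 1},
    {"ax": 0,"ay": 0,"az": 0,"tx": 0.0078,"ty": 0.0003,"tz": 0,"claw": 1},
    {"ax": 0,"ay": 0,"az": 0,"tx": 0.0077,"ty": 0.0016,"tz": 0,"claw": 1},
    {"ax": 0,"ay": 0,"az": 0,"tx": 0.0073,"ty": 0.0027,"tz": 0,"claw": 1},
    {"ax": 0,"ay": 0,"az": 0,"tx": 0.0068,"ty": 0.0039,"tz": 0,"claw": 1}
  ]
}}

```text
time: 25.83
eef_pos: [593.8, 171.1, 106.4]
eef_rot: [-0.12, 3.139, -0.005]
ft_force: [-0.4, -5.6, 12.5]
grip_width: 18.6
```

{"method": "carry_out", "body": {
  "deltas": [
    {"ax": 0,"ay": 0,"az": 0,"tx": 0.0061,"ty": 0.0049,"tz": 0,"claw": 1},
    {"ax": 0,"ay": 0,"az": 0,"tx": 0.0053,"ty": 0.0058,"tz": 0,"claw": 1},
    {"ax": 0,"ay": 0,"az": 0,"tx": 0.0043,"ty": 0.0065,"tz": 0,"claw": 1},
    {"ax": 0,"ay": 0,"az": 0,"tx": 0.0033,"ty": 0.0071,"tz": 0,"claw": 1},
    {"ax": 0,"ay": 0,"az": 0,"tx": 0.0021,"ty": 0.0076,"tz": 0,"claw": 1},
    {"ax": 0,"ay": 0,"az": 0,"tx": 0.0009,"ty": 0.0078,"tz": 0,"claw": 1},
    {"ax": 0,"ay": 0,"az": 0,"tx": -0.0003,"ty": 0.005,"tz": 0,"claw": 1},
    {"ax": 0,"ay": 0,"az": 0,"tx": -0.001,"ty": 0.005,"tz": 0,"claw": 1}
  ]
}}

```text
time: 26.5
eef_pos: [618.3, 222.1, 106.7]
eef_rot: [-0.12, 3.13, -0.002]
ft_force: [11.6, -2.2, -0.8]
grip_width: 18.5
```

{"method": "carry_out", "body": {
  "deltas": [
    {"ax": 0,"ay": 0,"az": 0,"tx": -0.0006,"ty": 0.003,"tz": 0,"claw": 1},
    {"ax": 0,"ay": 0,"az": 0,"tx": 0,"ty": 0.0015,"tz": 0,"claw": 1},
    {"ax": 0,"ay": 0,"az": 0,"tx": 0,"ty": 0,"tz": 0,"claw": 1},
    {"ax": 0,"ay": 0,"az": 0,"tx": 0,"ty": 0,"tz": 0,"claw": 1},
    {"ax": 0,"ay": 0,"az": 0,"tx": 0,"ty": 0,"tz": 0,"claw": 1},
    {"ax": 0,"ay": 0,"az": 0,"tx": 0,"ty": 0,"tz": 0,"claw": 1},
    {"ax": 0,"ay": 0,"az": 0,"tx": 0,"ty": 0,"tz": 0,"claw": 1},
    {"ax": 0,"ay": 0,"az": 0,"tx": 0,"ty": 0,"tz": 0,"claw": 1}
  ]
}}

```text
time: 27.17
eef_pos: [616.9, 228.3, 106.6]
eef_rot: [-0.122, 3.131, 0.002]
ft_force: [9.9, 1.1, 0.4]
grip_width: 18.6
```

```bash
python3 - <<'E'
from h import *
w=snap('wrist','w7');t=snap('top','t2');s=bot.state();print(s['eef_pos'],s['ft_force'],s['dq'].round(4))
b=w['pixels'][140:400,180:400];c=t['pixels'][190:285,320:455]
cv2.imwrite('pics/w7c.png',np.hstack([cv2.resize(c,(470,330)),cv2.resize(b,(279,330))])[...,::-1])
E
```

```text
[616.92880565 228.26718566 106.66154749] [10.0322728   2.28659105  0.65600456] [-0.0007 -0.0009 -0.0004 -0.0005 -0.0007 -0.0009 -0.0008]
```

View pics/w7c.png

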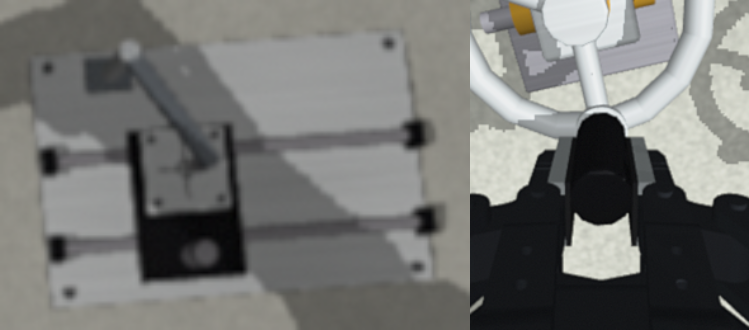

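```bash
python3 -c "
from bench import bot
bot.sign_off()
s=bot.state();print(s['time'],s['eef_pos'],s['grip_width'])"
```

```text
the job is handed in; nothing more can be done
the job is handed in; nothing more can be done
```

The job is handed in at about 27 s of the 72 s allowed. My checks indicate the marking station is set up as asked, but sign-off gives no verdict.

- **Carriage:** I slid it 81.5 mm and left it. The close wrist view put the ring about 2 mm past the needle; the limit is 5 mm. The coarser top camera suggested about 2 mm short instead. I trusted the wrist view and did not correct further.
- **First try at closing:** The wheel reached its stop just after one full turn and the hand slipped off the handle. As the jaws opened, they knocked the wheel back open by about 47°. I found the handle again and regrasped it with a 60 N grip.
- **Valve closed:** I closed it again until it stalled. Pushing the target on another 5 mm moved nothing, and the force rose to about 33 N.
- **Valve backed off:** I then turned it two full turns counter-clockwise, and each turn passed the same positions. The tool ended about 1.5 mm short of where it stood at the stop. That is about 0.03 rad; the limit is 0.2 rad.
- **End state:** The arm is at rest and the handle sits between the pads, with an opening reading of 18.6 mm on the 20 mm handle.
- **Bystanders:** I did not measure the mug, multimeter or relay again at the end. My planned paths kept clear of all three.

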